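# Put the three spacer sticks back in their fitted holders

## Task

Put the three narrow wooden spacer sticks away: lay each one flat in the wooden holder made for its length, long in long, middle in middle, short in short. The long stick lies in the pile between a wide strip and a short wide block, so lift the block off first, and when the stick is out set the block back in the middle of the wide strip, lying along it; the strip stays where it is. Do not shift the oilstone box.

Things in the scene. Friction and masses are not known exactly. Their poses are not given: they have to be found in the camera images.
- stick_long: Long narrow oak stick (greyish brown), 24 x 150 mm and 19 mm high. At the start it is the middle layer of the pile, its ends showing 30 mm beyond the block on top of it; its underside is 22 mm above the table. Origin at the centre of the underside, y along the length, x across, z up.
- stick_middle: Middle narrow wooden stick (reddish brown), 24 x 105 mm and 19 mm high, lying on the table. Origin at the centre of the underside, y along the length, x across, z up.
- stick_short: Short narrow wooden stick (reddish brown), 24 x 65 mm and 19 mm high, lying on the table. Origin at the centre of the underside, y along the length, x across, z up.
- wide_block: Short wide wooden block (reddish brown), 36 x 90 mm and 22 mm high, on top of the pile at the start (underside 41 mm above the table, top 63 mm), not one of the narrow sticks. Origin at the centre of the underside, y along the length, x across, z up.
- wide_strip: Wide oak strip (greyish brown), 36 x 170 mm and 22 mm high, loose, lying on the table as the bottom of the pile; it stays. Origin at the centre of the underside, y along the length, x across, z up.
- holder_long: Longest holder, for the long stick: fixed wooden tray on a plywood board. Floor 6 mm above its origin, 26 mm above the table. Inside 36 mm wide, 166 mm long; end walls, and side lips over only the last 24 mm at each end, stand 12 mm above the floor (end walls 6 mm thick); the middle is open at the sides. Origin: centre of the underside, y along, x across. The holders lie side by side, centres 75 mm apart.
- holder_middle: Middle holder, for the middle stick: fixed wooden tray on a plywood board. Floor 6 mm above its origin, 26 mm above the table. Inside 36 mm wide, 121 mm long; end walls, and side lips over only the last 24 mm at each end, stand 12 mm above the floor (end walls 6 mm thick); the middle is open at the sides. Origin: centre of the underside, y along, x across. The holders lie side by side, centres 75 mm apart.
- holder_short: Shortest holder, for the short stick: fixed wooden tray on a plywood board. Floor 6 mm above its origin, 26 mm above the table. Inside 36 mm wide, 81 mm long; end walls, and side lips over only the last 16 mm at each end, stand 12 mm above the floor (end walls 6 mm thick); the middle is open at the sides. Origin: centre of the underside, y along, x across. The holders lie side by side, centres 75 mm apart.
- oilstone_box: Dark closed wooden box, 70 x 190 mm, 45 mm high, in the left part of the table; origin at the centre of the underside. Not listed: across the table stands a fixed pile of timber in blue wrapping, 0.2 m high, 0.15 x 0.42 m, centre 0.57 m ahead of the robot and 0.21 m to its left, its length running ahead and to the left at 48 degrees; carry things over it.

How it is judged (in metres and radians):
At the end, for the whole second after the job is handed in: Each stick lies on the floor of the holder of its length, within 13 mm of its centre and in line with it; the block rests on the wide strip, within 15 mm of its middle, in line within 0.25 rad; the strip is within 25 mm and the oilstone box within 20 mm of where it began; all at rest (horizontal distance between stick_long and holder_long below 0.013 m and z of stick_long in the frame of holder_long below 0.01 m and angle between the y axis of stick_long and the y axis of holder_long, either way round below 0.2 rad and linear speed of each of stick_long, stick_middle, stick_short, wide_block below 0.02 m/s and horizontal distance between stick_middle and holder_middle below 0.013 m and z of stick_middle in the frame of holder_middle below 0.01 m and angle between the y axis of stick_middle and the y axis of holder_middle, either way round below 0.2 rad and horizontal distance between stick_short and holder_short below 0.013 m and z of stick_short in the frame of holder_short below 0.01 m and angle between the y axis of stick_short and the y axis of holder_short, either way round below 0.2 rad and horizontal distance between wide_block and wide_strip below 0.015 m and z of wide_block in the frame of wide_strip between 0.019 and 0.026 m and angle between the y axis of wide_block and the y axis of wide_strip, either way round below 0.25 rad and distance of wide_strip from where it was at the start of the episode below 0.025 m and height (world z) of wide_strip below 0.005 m and distance of oilstone_box from where it was at the start of the episode below 0.02 m); the robot touches nothing.
It fails at once if the oilstone box is shifted by more than 20 mm (distance of oilstone_box from where it was at the start of the episode above 0.02 m).
It fails at once if the wide strip is shifted by more than 40 mm or turned over (distance of wide_strip from where it was at the start of the episode above 0.04 m or angle between wide_strip's own z axis and vertical above 0.6 rad).
It also fails if it takes over 144 s, if anything falls off the work surface, if the arm or the gripper's body presses on something with over 40 N, if the wrist force passes 120 N, or if a joint passes its speed limit or range.

## Robot

A 6-joint arm with a two-finger parallel gripper is mounted at the origin on a cart in front of the work surface, level with it; the furniture and walls round the work are solid. World frame = base frame: x ahead of the robot, y to its left, z up, the work surface at z = 0. Lengths are in mm, angles in rad, forces in N, time in s.
With the tool pointing down it reaches from about 400 to 825 mm from the base axis. Payload 7 kg.
Tool frame: the origin (TCP) lies at the very end of the fingers, on their centre line; the grasp point (between the pads) lies 19 mm behind it; z points along the fingers, y is the line along which they close (so a half turn about z gives the same grasp; the last joint's range is limited). The gripper opens to 88 mm and grips with 3 to 60 N. Pads are 19 mm wide; open, the fingers measure 130 mm over their backs; the gripper's body (78 mm by 193 mm) begins 47 mm behind the grasp point.
Start: joints at [-0.953, 0.359, 0.012, 0, -1.224, -0.288], TCP at [218.574, -638.608, 226.561] pointing down, gripper open.
Joint ranges: [-3.07, 3.07], [-1.43, 2.12], [-1.02, 1.25], [-3.03, 1.67], [-3.05, -0], [-3.03, 3.03]. Speed limits (rad/s): [2.39, 2.39, 3.01, 3.14, 3.14, 3.14].

## Interface

Orientations are given as a unit quaternion [x, y, z, w].
In Python, from plant import bot gives the robot as it stands. Calls block until the motion is done:
- bot.move_ptp(position, orientation): joint-space move of the TCP to a pose.
- bot.line_to(position, velocity=150, ori=None): straight line of the TCP; ori=None keeps the orientation; velocity is the mean speed in mm/s.
- bot.move_joints(angles): joint-space move.
- bot.move_gripper(opening, force=None): finger opening in mm; force is the grip in N (None keeps the last); returns when the fingers have stopped.
- bot.pause(seconds).
- bot.solve_ik(position, orientation): joint angles nearest the present ones, or None.
- bot.read_state(): the state.
- bot.camera(name): name is "scene" or "top"; returns the picture (384x512x3 uint8, red, green, blue); there is no depth.
- bot.get_calibration(name): a dict with "fx", "fy", "cx", "cy" (pixels), "distortion" ([k1, k2, p1, p2, k3] as OpenCV has them; the pictures are not rectified), "view" (4x4, takes a point from world to camera coordinates). Camera axes: x right, y up, looking along -z (the intrinsics and any distortion apply to the point x, -y, -z); pixel columns grow to the right and rows downward; lengths in mm; the calibration is good to about 2 mm. A picture is of the moment at which its call begins. get_calibration takes no time and is no camera call.
A pose or a line that the arm cannot do raises bot.Unreachable and nothing moves.
- bot.close_job(): hands the job in; it is judged then, once.
The state is a dict: "t": time; "joint_pos": joint angles; "qvel": joint speeds; "tau": joint torques, N m; "tcp_pos": TCP position; "eef_rot": TCP orientation; "contact_force": force on the tool from outside, world axes, zero at the start; "moment": the same for the moment, N m; "width": finger opening in mm; "finger_force": force on a finger pad.
Only numpy, scipy, OpenCV 4.12 (cv2) and the standard library are available. Lean on these libraries where they do the work, as an engineer would, in place of code of your own. Each camera call takes 0.05 s, during which the arm holds its last target. There are 200 camera calls.

## Working session

There is one attempt and no reset: what is moved stays moved. The work goes in short steps, each a Python script; the robot and the scene stay as the last script left them, time stands still between calls to the robot, and variables do not carry over. Pictures are saved under pics/ and viewed, at most 14 in all, crops included, and the job is handed in when it is done.

```bash
ls; mkdir -p pics
python3 - <<'E'
from plant import bot
import cv2
for n in("scene","top"):
    im=bot.camera(n); cv2.imwrite(f"pics/{n}0.png",cv2.resize(im[:,:,::-1],(800,600),interpolation=cv2.INTER_CUBIC))
    c=bot.get_calibration(n); print(n,c)
print(bot.read_state())
E
```

```text
pics
scene {'fx': 428.67356426721483, 'fy': 428.67356426721483, 'cx': 255.7748088847164, 'cy': 185.41195471066783, 'distortion': array([0.05050184, 0.        , 0.        , 0.        , 0.        ]), 'view': array([[ 1.15908245e-01,  9.93206077e-01,  1.03424787e-02,
        -2.38776497e+02],
       [-8.65149602e-01,  9.58377782e-02,  4.92271558e-01,
         4.18969040e+02],
       [ 4.87935903e-01, -6.60061235e-02,  8.70380231e-01,
        -1.46169563e+03],
       [ 0.00000000e+00,  0.00000000e+00,  0.00000000e+00,
         1.00000000e+00]])}
top {'fx': 476.4582035980124, 'fy': 476.4582035980124, 'cx': 254.49746035616758, 'cy': 196.29515719978593, 'distortion': array([0.06771143, 0.        , 0.        , 0.        , 0.        ]), 'view': array([[-2.20992491e-03, -9.99986315e-01, -4.74191194e-03,
         1.94186299e+02],
       [ 9.89970943e-01, -2.85755874e-03,  1.41242223e-01,
        -5.59929850e+02],
       [-1.41253840e-01, -4.38222033e-03,  9.89963711e-01,
        -1.30182891e+03],
       [ 0.00000000e+00,  0.00000000e+00,  0.00000000e+00,
         1.00000000e+00]])}
{'t': 0.1, 'joint_pos': array([-9.52905118e-01,  3.59310641e-01,  1.11634959e-02, -2.85404973e-04,
       -1.22409666e+00, -2.88077629e-01]), 'qvel': array([ 0.00234176, -0.00165667,  0.00247545,  0.00039964, -0.00033004,
       -0.00073333]), 'tau': array([-1.39431158e-03, -5.84161341e+01,  2.93749559e+01,  7.01547727e+00,
        1.01702049e-02, -5.85125531e-05]), 'tcp_pos': array([ 218.42624021, -638.23054143,  225.72919753]), 'eef_rot': array([-1.64112414e-01,  9.86441369e-01,  7.09469712e-04, -1.96101420e-04]), 'contact_force': array([-0.13026361, -0.01983912, -0.90825337]), 'moment': array([ 0.07346904, -0.01771245,  0.03378002]), 'finger_force': 0.0, 'width': 87.94521044619464}
```

View pics/scene0.png

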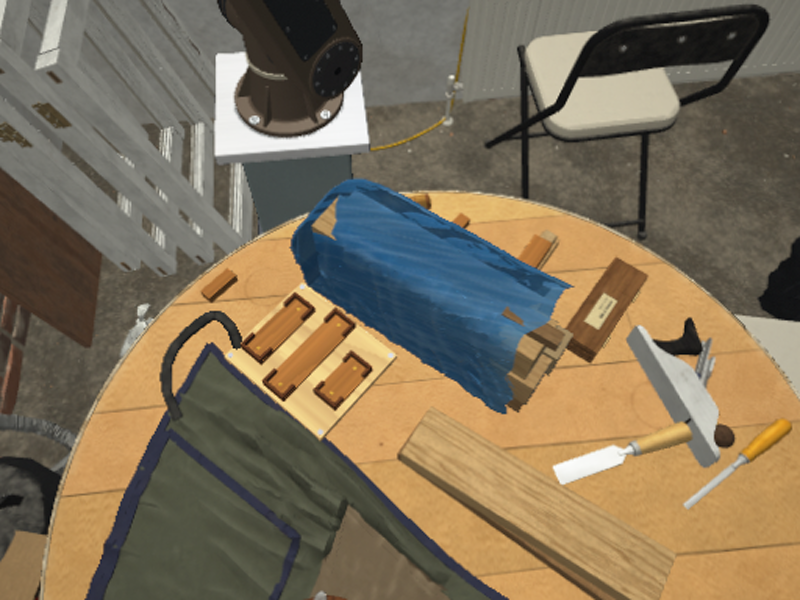

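View pics/top0.png

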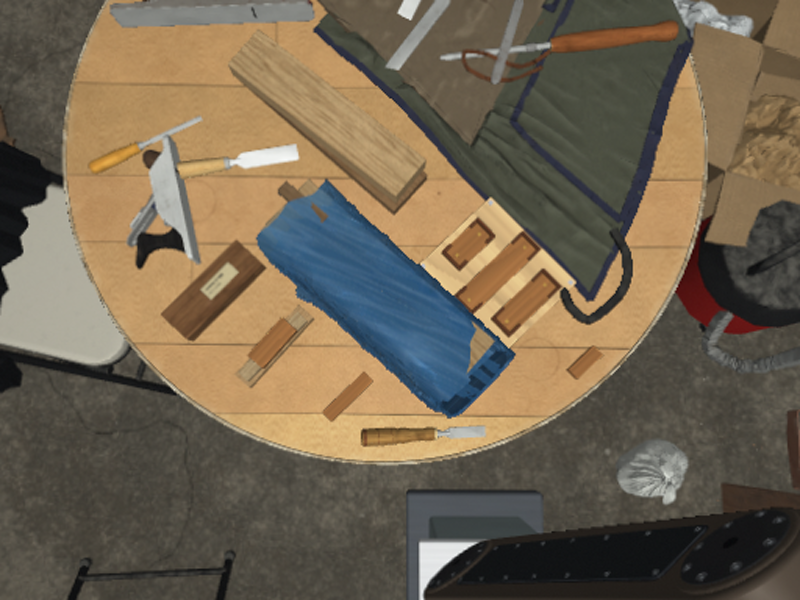

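The scene shows three holders on the board and the blue timber pile. In the top view, scaled 800x600, the pile is at about (272,345), the middle stick at (348,396), the short stick at (585,362), and the holders at (467,245) short, (497,275) long and (527,302) middle. I'll take enlarged crops next.

```bash
cat > h.py <<'E'
from plant import bot
import cv2, numpy as np
from scipy.spatial.transform import Rotation as R
def pix2world(n,uv,z):
    c=bot.get_calibration(n); K=np.array([[c["fx"],0,c["cx"]],[0,c["fy"],c["cy"]],[0,0,1]])
    p=cv2.undistortPoints(np.array(uv,float).reshape(-1,1,2),K,np.array(c["distortion"])).reshape(-1,2)
    V=np.array(c["view"]); o=-V[:3,:3].T@V[:3,3]
    d=np.c_[p[:,0],-p[:,1],-np.ones(len(p))]@V[:3,:3]
    s=(z-o[2])/d[:,2]; return o+d*s[:,None]
def crop(n,x0,y0,x1,y1,s,name):
    im=bot.camera(n)[y0:y1,x0:x1,::-1]
    cv2.imwrite(f"pics/{name}.png",cv2.resize(im,None,fx=s,fy=s,interpolation=cv2.INTER_CUBIC))
def fromcrop(n,x0,y0,s,pts,z):  # pixel in crop -> world
    p=(np.array(pts,float)+.5)/s-.5+[x0,y0]
    return pix2world(n,p,z)
def ori(yaw):  # tool down; closing axis (tool y) at world angle yaw (mod pi)
    return (R.from_euler('z',yaw+np.pi/2)*R.from_euler('x',np.pi)).as_quat()
E
python3 - <<'E'
from h import *
crop("top",145,185,245,270,7,"pile")
crop("top",265,120,395,245,4.8,"hold")
E
```

```text
(no output)
```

View pics/pile.png

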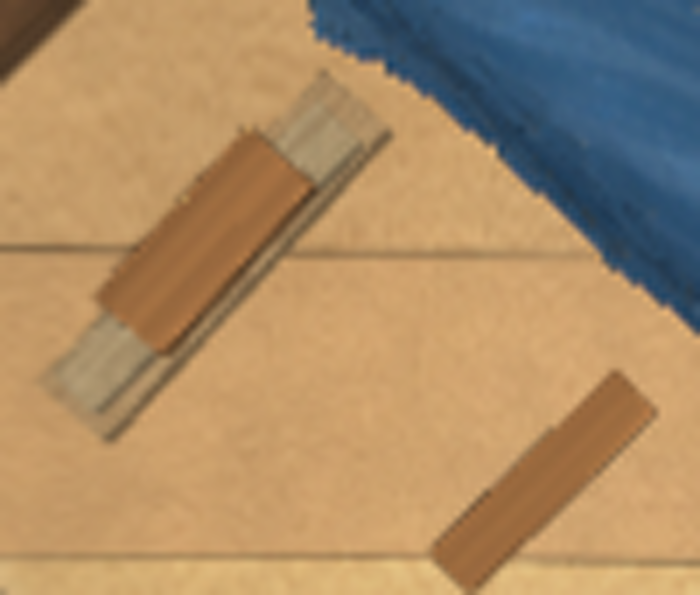

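View pics/hold.png

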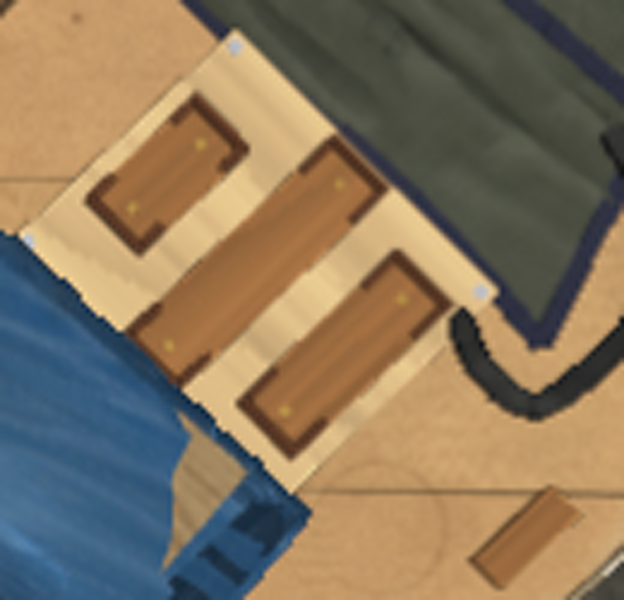

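The pile crop shows the block top at corners (250,130), (316,186), (166,355), (98,298). It also shows the strip at (322,72), (390,135), (110,440), (42,375), and the middle stick at (616,371) to (472,592). The holder crop shows three trays running diagonally, with the short stick near (526,538).

```bash
cat > meas.py <<'E'
from h import *
P=("top",145,185,7);H=("top",265,120,4.8)
S={"block":(P,63,[(250,130),(316,186),(166,355),(98,298)]),
"strip":(P,22,[(322,72),(390,135),(110,440),(42,375)]),
"mid":(P,19,[(616,371),(656,411),(472,592),(432,550)]),
"short":(H,19,[(550,488),(582,515),(500,588),(472,560)]),
"hS":(H,38,[(195,93),(249,150),(140,254),(87,200)]),
"hM":(H,38,[(398,250),(452,303),(292,458),(239,403)]),
"hL":(H,38,[(335,137),(386,187),(180,385),(128,330)])}
for k,(c,z,p) in S.items():
    w=fromcrop(*c,p,z)[:,:2]; e=w[0]+w[1]-w[2]-w[3]
    print(k,w.mean(0).round(1),"yaw",np.arctan2(e[1],e[0]).round(3),"L",(np.linalg.norm(e)/2).round(1),"W",(np.linalg.norm(w[0]-w[1]+w[3]-w[2])/2).round(1),"r",np.hypot(*w.mean(0)).round())
E
python3 meas.py
```

```text
block [494.5 413.1] yaw -0.717 L 87.6 W 34.8 r 644.0
strip [493.3 416.4] yaw -0.731 L 164.9 W 38.2 r 646.0
mid [402.1 283.6] yaw -0.798 L 102.3 W 23.0 r 492.0
short [ 462.  -143.9] yaw -0.848 L 64.2 W 23.3 r 484.0
hS [676.8  64. ] yaw -0.797 L 91.2 W 46.0 r 680.0
hM [568.9 -38.4] yaw -0.809 L 131.9 W 44.2 r 570.0
hL [625.2  11.8] yaw -0.815 L 170.3 W 43.4 r 625.0
```

```bash
cat >> h.py <<'E'
ZT=270
YH=-0.809
HS,HM,HL=(676.5,64.2),(569.2,-38.3),(623.2,12.8)
def best(pos,yaw):
    q0=np.array(bot.read_state()["joint_pos"]); c=[]
    for k in(0,np.pi):
        o=ori(yaw+np.pi/2+k); q=bot.solve_ik(list(pos),list(o))
        if q is not None: c.append((np.abs(np.array(q)-q0).max(),k,o))
    print("ik",[(round(a,2),round(b,2)) for a,b,_ in c]); return list(min(c,key=lambda a:a[0])[2])
def st(m=""):
    s=bot.read_state(); print(m,"t",round(s["t"],1),"tcp",np.round(s["tcp_pos"],1),"F",np.round(s["contact_force"],1),"w",round(s["width"],1),"ff",round(s["finger_force"],1)); return s
def go(xy,yaw,zdown):
    """over to xy at travel height, then to 20 above zdown, then slowly down"""
    p=(*xy,ZT); bot.move_ptp(list(p),best(p,yaw))
    bot.line_to([*xy,zdown+20],200); bot.line_to([*xy,zdown],50)
def up(z=ZT):
    p=bot.read_state()["tcp_pos"]; bot.line_to([p[0],p[1],z],200)
def pick(xy,yaw,tip,force=30,opening=60):
    bot.move_gripper(opening); go(xy,yaw,tip); st("at"); bot.move_gripper(10,force); st("closed")
    p=bot.read_state()["tcp_pos"]; bot.line_to([p[0],p[1],tip+20],60); up(); st("up")
def place(xy,yaw,tip,opening=46):
    go(xy,yaw,tip); st("down"); bot.move_gripper(opening); st("open")
    bot.line_to([*xy,tip+40],80); up()
E
python3 - <<'E'
from h import *
pick((462,-143.9),-0.835,4)
place(HS,YH,31.5)
st()
E
```

```text
ik [(np.float64(2.22), 0), (np.float64(1.06), 3.14)]
at t 4.8 tcp [ 461.8 -143.9    3.7] F [-0.3  0.4 -0. ] w 59.9 ff 0.0
closed t 5.5 tcp [ 462.1 -143.9    4.1] F [0.  0.2 2.1] w 23.6 ff 30.0
up t 7.4 tcp [ 461.8 -143.8  268.8] F [-0.7  0.2 -0.1] w 23.9 ff 30.0
ik [(np.float64(3.39), 0), (np.float64(0.41), 3.14)]
down t 10.3 tcp [676.3  64.2  31. ] F [-0.4 -0.1  0.3] w 23.7 ff 30.0
open t 10.9 tcp [676.5  64.2  31.5] F [-0.4 -0.1 -1. ] w 45.7 ff 0.0
 t 12.7 tcp [675.8  64.2 268.4] F [-0.8 -1.2 -0. ] w 45.8 ff 0.0
```

Run:
```python
from h import *
pick((402.1,283.6),-0.798,4)
place(HM,YH,31.5)
p=(494,414,ZT); bot.move_ptp(list(p),best(p,-0.725)); st()
crop("top",265,120,395,245,4.8,"hold2")
```

```text
ik [(np.float64(2.52), 0), (np.float64(0.63), 3.14)]
at t 16.5 tcp [402.  283.4   3.7] F [0.7 0.1 0.1] w 60.1 ff 0.0
closed t 17.2 tcp [402.2 283.7   4.1] F [-1.1  0.1  0.9] w 23.9 ff 30.0
up t 19.0 tcp [401.8 283.5 268.8] F [-0.3 -0.7 -0.6] w 23.8 ff 30.0
ik [(np.float64(2.41), 0), (np.float64(0.74), 3.14)]
down t 22.2 tcp [569.1 -38.4  31.2] F [-0.5 -0.1 -0.3] w 23.4 ff 30.0
open t 22.8 tcp [569.2 -38.3  31.5] F [ 0.1  0.5 -0.1] w 45.9 ff 0.0
ik [(np.float64(2.5), 0), (np.float64(0.72), 3.14)]
 t 26.3 tcp [494.5 413.1 270.1] F [-0.4  0.6  0.1] w 46.2 ff 0.0
```

View pics/hold2.png

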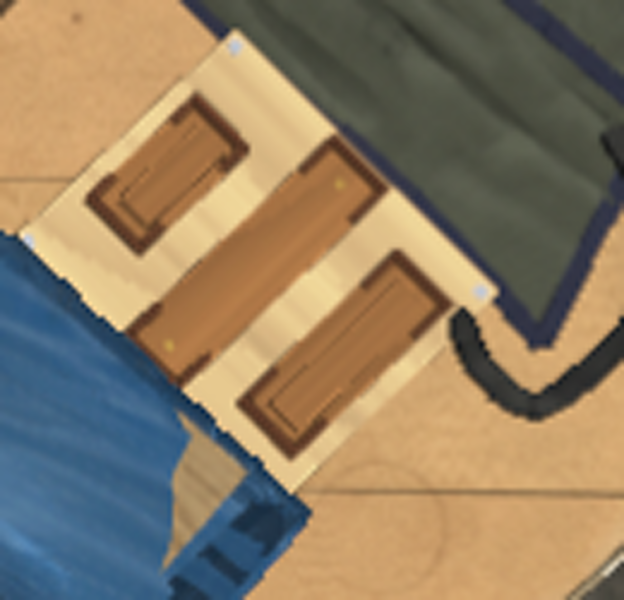

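Both sticks lie inside their trays, short near (168,172) and middle near (345,353). Next is the block, then the long stick.

Run:
```python
from h import *
pick((494,414.2),-0.724,44,20,56)
place((402,284),-0.8,4.5,60)
p=(600,-300,ZT); bot.move_ptp(list(p),best(p,-0.8)); st()
crop("top",145,185,245,270,7,"pile2")
```

```text
ik [(np.float64(3.14), 0), (np.float64(0.0), 3.14)]
at t 28.8 tcp [494.  414.1  43.7] F [0.3 0.5 1. ] w 56.6 ff 0.0
closed t 29.3 tcp [494.2 414.4  44.3] F [-0.1  0.3  1.4] w 36.0 ff 20.0
up t 30.9 tcp [493.7 414.1 268.5] F [ 0.7 -0.2 -0.9] w 35.9 ff 20.0
ik [(np.float64(3.05), 0), (np.float64(0.31), 3.14)]
down t 33.5 tcp [401.9 283.9   4.3] F [-0.3  0.   0.7] w 35.9 ff 20.0
open t 34.2 tcp [402.  284.    4.5] F [-0.1  0.6  0.4] w 60.4 ff 0.0
ik [(np.float64(1.95), 0), (np.float64(1.19), 3.14)]
 t 38.3 tcp [ 600.3 -299.   270.2] F [-0.3  0.3 -0.3] w 60.3 ff 0.0
```

View pics/pile2.png

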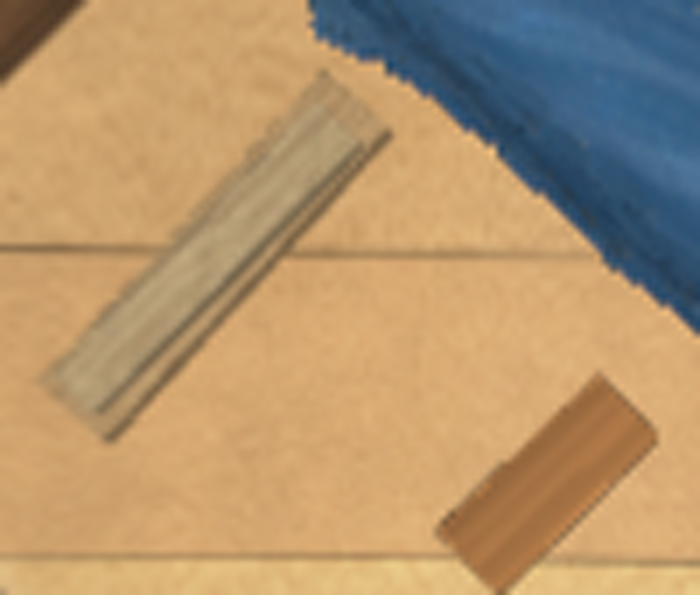

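The strip hasn't moved, and its corners read the same as before. The long stick is bare, with its top right edge running from (362,148) to (100,412). The block is now at (600,372), (658,434), (500,594), (436,532).

```bash
sed -i '/^"block"/d; s/^S={.*//' meas.py; sed -i 's/^P=(.*/&\nS={"block":(P,22,[(600,372),(658,434),(500,594),(436,532)]),"long":(P,41,[(320,104),(362,148),(100,412),(58,372)]),"strip":(P,22,[(322,72),(390,135),(110,440),(42,375)]),\n"sS":(H,45,[(0,0)]*4),/' meas.py; grep -v '"sS"\|block' meas.py|head -0
python3 - <<'E'
from h import *
P=("top",145,185,7);H=("top",265,120,4.8)
S={"block":(P,22,[(600,372),(658,434),(500,594),(436,532)]),"long":(P,41,[(320,104),(362,148),(100,412),(58,372)])}
for k,(c,z,p) in S.items():
    w=fromcrop(*c,p,z)[:,:2]; e=w[0]+w[1]-w[2]-w[3]
    print(k,w.mean(0).round(1),"yaw",np.arctan2(e[1],e[0]).round(3),"L",(np.linalg.norm(e)/2).round(1),"W",(np.linalg.norm(w[0]-w[1]+w[3]-w[2])/2).round(1))
# predicted top-crop pixels of a centred pose: sticks in holders
def proj(n,X):
    c=bot.get_calibration(n);V=np.array(c["view"]);q=np.array(X)@V[:3,:3].T+V[:3,3];q=q*[1,-1,-1]
    K=np.array([[c["fx"],0,c["cx"]],[0,c["fy"],c["cy"]],[0,0,1]])
    return cv2.projectPoints(q,np.zeros(3),np.zeros(3),K,np.array(c["distortion"]))[0].reshape(-1,2)
def rect(xy,yaw,L,W,z):
    u=np.array([np.cos(yaw),np.sin(yaw)]);v=np.array([-u[1],u[0]])
    return [(*(np.array(xy)+a*u*L/2+b*v*W/2),z) for a,b in((1,1),(1,-1),(-1,-1),(-1,1))]
for nm,xy,yaw,L,W,z,(n,x,y,s) in(("short",HS,YH,65,24,45,H),("mid",HM,YH,105,24,45,H),("strip",(493.3,416.4),-.731,170,36,22,P),("long",(493.3,416.4),-.731,150,24,41,P)):
    print(nm,((proj(n,rect(xy,yaw,L,W,z))-[x,y]+.5)*s-.5).round().tolist())
E
```

```text
block [401.2 281.6] yaw -0.79 L 90.0 W 34.9
long [490.1 415.6] yaw -0.765 L 146.8 W 24.0
short [[194.0, 120.0], [222.0, 149.0], [143.0, 224.0], [115.0, 195.0]]
mid [[396.0, 275.0], [426.0, 304.0], [298.0, 428.0], [269.0, 398.0]]
strip [[328.0, 70.0], [393.0, 128.0], [104.0, 442.0], [39.0, 382.0]]
long [[315.0, 91.0], [359.0, 131.0], [101.0, 411.0], [57.0, 371.0]]
```

Run:
```python
from h import *
pick((492.6,415.2),-0.742,25.4,30,44)
place(HL,YH,31,40)
p=(494,414,ZT); bot.move_ptp(list(p),best(p,-0.725)); st()
crop("top",265,120,395,245,4.8,"hold3")
```

```text
ik [(np.float64(2.02), 0), (np.float64(1.18), 3.14)]
at t 43.3 tcp [492.5 415.1  25. ] F [ 0.1  0.9 -0.4] w 44.1 ff 0.0
closed t 43.8 tcp [492.7 415.4  25.6] F [-0.2  0.6  1.6] w 23.6 ff 29.9
up t 45.5 tcp [492.3 415.2 268.5] F [ 1.1 -0.5 -1.6] w 23.6 ff 29.9
ik [(np.float64(2.54), 0), (np.float64(0.67), 3.14)]
down t 48.9 tcp [623.1  12.7  30.7] F [ 0.4 -0.  -0.7] w 23.4 ff 29.9
open t 49.4 tcp [623.2  12.8  31.1] F [-0.  -0.4 -0.2] w 40.1 ff 0.0
ik [(np.float64(2.56), 0), (np.float64(0.67), 3.14)]
 t 52.8 tcp [494.6 413.1 270. ] F [ 0.4  0.4 -0.3] w 40.4 ff 0.0
```

View pics/hold3.png

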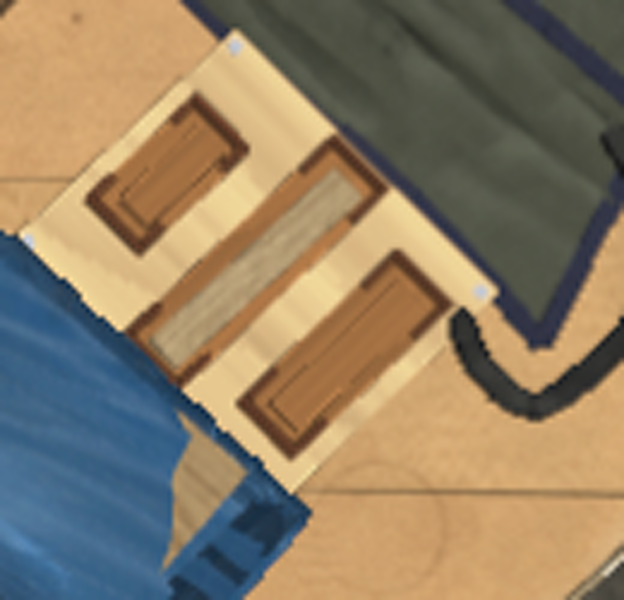

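The long stick lies in the middle tray, from (155,355) to (345,183), inside both end walls. Next I set the block on the strip.

Run:
```python
from h import *
pick((401.6,282.8),-0.795,4.5,20,56)
place((493,415.2),-0.735,27.3,56)
p=(600,-300,ZT); bot.move_ptp(list(p),best(p,-0.8)); st()
crop("top",145,185,245,270,7,"pile3")
crop("scene",140,150,420,350,2.8,"sc3")
```

```text
ik [(np.float64(3.06), 0), (np.float64(0.32), 3.14)]
at t 56.0 tcp [401.5 282.7   4.2] F [-0.8 -0.8  1.3] w 56.1 ff 0.0
closed t 56.5 tcp [401.7 283.    4.7] F [0.4 0.  0.7] w 36.0 ff 20.0
up t 58.3 tcp [401.4 282.8 268.8] F [ 0.4 -0.1 -0.7] w 35.9 ff 20.0
ik [(np.float64(3.21), 0), (np.float64(0.32), 3.14)]
down t 60.8 tcp [492.8 415.   26.7] F [ 0.8 -0.3 -0.7] w 35.8 ff 20.0
open t 61.4 tcp [493.  415.2  27.3] F [ 0.5  0.5 -0.3] w 56.3 ff 0.0
ik [(np.float64(2.03), 0), (np.float64(1.18), 3.14)]
 t 65.8 tcp [ 600.4 -299.1  270. ] F [-0.5  0.4 -0.4] w 55.8 ff 0.0
```

View pics/pile3.png

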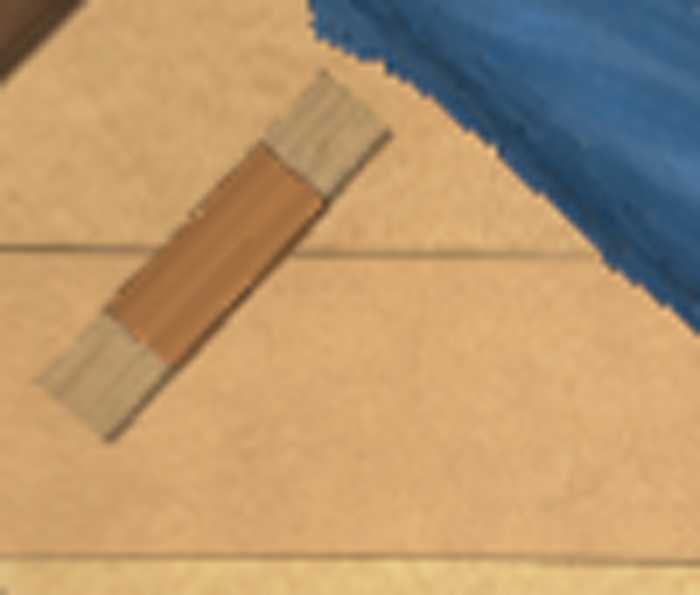

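View pics/sc3.png

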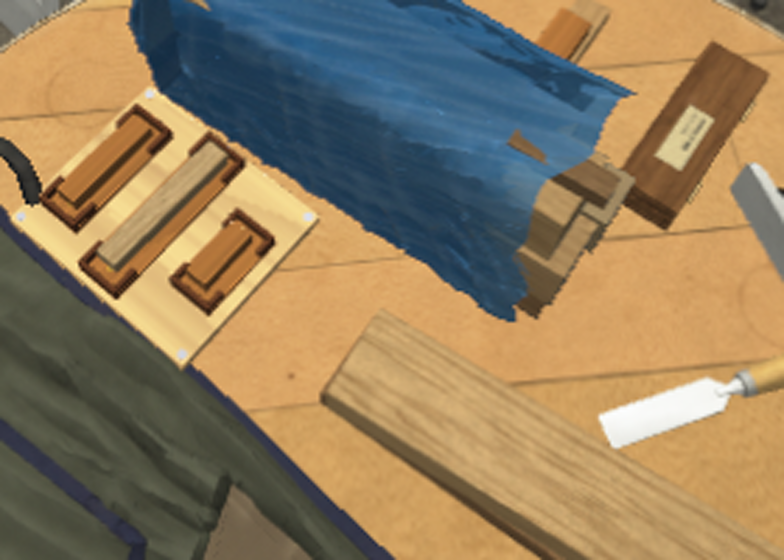

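The block sits centred and in line on the strip, spanning (107,310) to (325,203) with near-equal ends showing. All three sticks lie inside their tray walls in the scene view. Handing in.

```bash
python3 -c "
from plant import bot
print(bot.close_job())"
```

```text
the job is handed in; nothing more can be done
None
```

I handed the job in at about 66 s: each stick lies flat in its own holder, the block is centred along the strip, and in the last pictures neither the strip nor the oilstone box had visibly moved; no verdict came back.

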